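Dial the purge-gas lock-out box and open the valve

ROBOT

A 7-joint arm with a two-finger parallel gripper is mounted at the origin on a cart in front of the work surface, level with it; the furniture and walls round the work are solid. World frame = base frame: x ahead of the robot, y to its left, z up, the work surface at z = 0. Lengths are in mm, angles in rad, forces in N, time in s.
With the tool pointing down it reaches from about 400 to 875 mm from the base axis. Payload 6.5 kg.
Tool frame: the origin (TCP) lies between the finger pads; the fingertips stand 25 mm ahead of it and the grasp point (between the pads) lies 6 mm ahead of it; z points along the fingers, y is the line along which they close (so a half turn about z gives the same grasp; the last joint's range is limited). The gripper opens to 88 mm and grips with 3 to 60 N. Pads are 18 mm wide; open, the fingers measure 123 mm over their backs; the gripper's body (75 mm by 187 mm) begins 45 mm behind the grasp point.
Start: joints at [-1.208, 0.536, -0.004, 1.538, 0.003, 1.067, -0.071], TCP at [270.25, 591.147, 263.716] pointing down, gripper open.
Joint ranges: [-2.7, 2.7], [-0.37, 2.16], [-1.27, 1.26], [0.24, 2.4], [-1.31, 4.45], [0.19, 1.91], [-2.76, 2.76]. Speed limits (rad/s): [2.39, 2.39, 3.14, 3.14, 3.14, 3.14, 3.14].

INTERFACE

Orientations are given as a 3x3 rotation matrix whose columns are the frame's x, y, z axes.
In Python, from workcell import manip gives the robot as it stands.
- The arm moves only by the tool servo_tool, never from a script. Its argument "targets" is one flat list of numbers, 7 for each row, row after row: the closure, from 0 (fully open) to 1 (shut), then the shift along the tool's x, y, z in units of 25 mm (1.0 is 25 mm), then the turn, a rotation vector about the tool's x, y, z in units of 10 degrees (1.0 is 10 degrees). A call has 1 to 8 rows; each row is the pose to reach, as a shift and turn from the pose commanded when the call began, along the tool's axes at that moment; what a row does not reach only later rows make up. A row lasts 1/8 s, in which the tool goes at most 62.5 mm and 10.7 degrees, less where a joint would pass 70% of its speed; a pose out of reach is approached as far as the arm can. A call with a gripper value outside its range is refused whole. The fingers move at their own pace and stop on an object; "force" is the grip in N (left out, the last holds). Time passes only in rows, so rows that repeat a pose let the fingers close. It gives the time, the measured TCP pose, the force, the opening and the grip force at its end, in the units of the state.
- manip.get_state(): the state, without advancing time (a new reading comes with each control period).
- manip.get_image(name): name is "scene" or "top" or "wrist"; returns a dict with "frame" (384x512x3 uint8, red, green, blue), "camera_matrix" (3x3 intrinsics, pixels), "k1" (the pictures are not rectified: a ray, as slopes to the right and down, at radius r is drawn at 1 + k1 r^2 times it, then the intrinsics apply), "view" (4x4, takes a point from world to camera coordinates); the wrist camera has in their place "mount" (4x4, takes a point from camera to tool coordinates, whose origin is the TCP and whose axes are the flange's). Camera axes: x right, y down, z forward; pixel columns grow to the right and rows downward; lengths in mm; the calibration is good to about 2 mm. A picture is of the moment at which its call begins: read the wrist's pose just before it. There is no depth.
- manip.sign_off(): hands the job in; it is judged then, once.
The state is a dict: "t": time; "joints": joint angles; "qvel": joint speeds; "tau": joint torques, N m; "tool_pos": TCP position; "tcp_rot": TCP orientation; "ft_force": force on the tool from outside, world axes, zero at the start; "torque": the same for the moment, N m; "gripper_width": finger opening in mm; "gripper_force": force on a finger pad.
Only numpy, scipy, OpenCV 4.12 (cv2) and the standard library are available. Lean on these libraries where they do the work, as an engineer would, in place of code of your own. Each camera call takes 0.05 s, during which the arm holds its last target. There are 200 camera calls.

TASK

Release the nitrogen purge line: first roll the three thumbwheels of the lock-out box to the code 5-1-3 (left, middle, right as seen from the robot; each fin in line with its mark, the marks counting 1 to 5 from the side nearest the robot over the top to the far side). Only when all three stand at the code, swing the separate valve's lever a quarter turn counter-clockwise (seen from above) fully to its open stop, leaving the wheels at the code. Do not disturb the bottle, beaker and wafer carrier standing near.

Things in the scene. Friction and masses are not known exactly. Their poses are not given: they have to be found in the camera images.
- lock_box: grey lock-out box fixed to the bench, 150 mm deep (x), 200 mm wide (y). Origin: centre of underside; -x is its front (to the robot), +y its left, along the axle. Front part 40 mm high; axle 20 mm in front of the origin, 70 mm up; wheels at y = +60, 0, -60 mm; axle bearings (22 mm deep, 10 mm wide, 85 mm high) at y = +-91 mm. Rear part, from x = +40 mm back, 162 mm high, carries a visor
- visor_edge (a point): middle of the front edge of the clear visor over the wheels: 16 mm behind the axle line, 162 mm up. The visor is 5 mm thick (underside 160 mm up), 196 mm wide, and runs back to the rear part (170 mm high there). The far side of the wheels is reached only with the tool tilted about 35 to 40 degrees, fingers pointing down and away from the robot
- wheel_left (a joint): left thumbwheel (seen from the robot): black, ribbed, radius 30 mm, 24 mm wide, with one index fin. Value = angle of the fin from straight up, rad: + away from the robot (box +x), - towards it. Numbers 1,2,3,4,5 = -1.0,-0.5,0,0.5,1.0; stops at +-1.25. Roll it by pushing the fin; stays where left (0.06 N m, about 1.5 N at the fin), no clicks, no spring
- wheel_middle (a joint): middle thumbwheel (seen from the robot): black, ribbed, radius 30 mm, 24 mm wide, with one index fin. Value = angle of the fin from straight up, rad: + away from the robot (box +x), - towards it. Numbers 1,2,3,4,5 = -1.0,-0.5,0,0.5,1.0; stops at +-1.25. Roll it by pushing the fin; stays where left (0.06 N m, about 1.5 N at the fin), no clicks, no spring
- wheel_right (a joint): right thumbwheel (seen from the robot): black, ribbed, radius 30 mm, 24 mm wide, with one index fin. Value = angle of the fin from straight up, rad: + away from the robot (box +x), - towards it. Numbers 1,2,3,4,5 = -1.0,-0.5,0,0.5,1.0; stops at +-1.25. Roll it by pushing the fin; stays where left (0.06 N m, about 1.5 N at the fin), no clicks, no spring
- axle_left (a point): point on the axle at the middle of the left wheel's width, 70 mm above the bench; axes as the lock box. A fixed scale disc (radius 30 mm, 8 mm thick, centre 19 mm to the left) beside the wheel carries the five marks, 0.5 rad apart, up to 6 mm proud; the third, straight up, is twice as wide
- axle_middle (a point): point on the axle at the middle of the middle wheel's width, 70 mm above the bench; axes as the lock box. A fixed scale disc (radius 30 mm, 8 mm thick, centre 19 mm to the left) beside the wheel carries the five marks, 0.5 rad apart, up to 6 mm proud; the third, straight up, is twice as wide
- axle_right (a point): point on the axle at the middle of the right wheel's width, 70 mm above the bench; axes as the lock box. A fixed scale disc (radius 30 mm, 8 mm thick, centre 19 mm to the left) beside the wheel carries the five marks, 0.5 rad apart, up to 6 mm proud; the third, straight up, is twice as wide
- fin_left (a point): middle of the outer end of the left wheel's white fin, 55 mm from the axle; z runs outwards along the fin. Fin 8 mm thick, 22 mm wide, standing 25 mm out of the wheel
- fin_middle (a point): middle of the outer end of the middle wheel's white fin, 55 mm from the axle; z runs outwards along the fin. Fin 8 mm thick, 22 mm wide, standing 25 mm out of the wheel
- fin_right (a point): middle of the outer end of the right wheel's white fin, 55 mm from the axle; z runs outwards along the fin. Fin 8 mm thick, 22 mm wide, standing 25 mm out of the wheel
- valve_handle (a joint): quarter-turn lever on the steel valve, rad: 0 = closed (lever across the pipe, pointing to the valve's -x), pi/2 = open stop (lever along the pipe, pointing to the valve's -y); grows counter-clockwise from above. Stays where left; turns with 0.1 N m (about 1.5 N at the grip)
- valve_axis (a point): point on the lever's upright turning axis at the lever's mid height, 85 mm above the bench; axes are the valve's (pipe along y). The valve is a separate steel block on a 70 x 90 mm plate fixed to the bench, left or right of the lock box; pipe ends reach 65 mm to either side, pipe top 44 mm up, block top 52 mm up
- handle_grip (a point): centre of the lever's grey grip sleeve, 75 mm from the turning axis; the sleeve is 58 mm long (39 to 97 mm from the axis), 15 mm wide, 14 mm high (78 to 92 mm above the bench)
- pp_bottle_4_mid (a point): centre of a capped plastic bottle, 60 mm across, 108 mm tall; bystander, to be left alone
- beaker_2_mid (a point): centre of a beaker, 63 mm across, 80 mm tall; bystander, to be left alone
- wafer_carrier_1_mid (a point): centre of a flat round wafer carrier, 70 mm across, 14 mm high; bystander, to be left alone
Mind the look-alikes: they are no part of the job. Of the things shaped like the part that bears valve_handle, the bare steel one is meant.

How it is judged (in metres and radians):
On the way, in this order (a step that is already met when the one before it is completed fails the run):
1. all three wheels stand at the code 5-1-3, valve still closed (value of joint wheel_left between 0.85 and 1.15 rad and value of joint wheel_middle between -1.15 and -0.85 rad and value of joint wheel_right between -0.15 and 0.15 rad and value of joint valve_handle below 0.35 rad), for 0.2 s.
2. the valve lever is at its open stop (value of joint valve_handle above 1.42 rad), for 0.2 s.
At the end, for the whole second after the job is handed in: the wheels stand at 5-1-3 (left 1.0, middle -1.0, right 0 rad, each within 0.15 rad), the valve lever is within 0.15 rad of its open stop (over 1.42 rad), and all are still (value of joint wheel_left between 0.85 and 1.15 rad and value of joint wheel_middle between -1.15 and -0.85 rad and value of joint wheel_right between -0.15 and 0.15 rad and value of joint valve_handle above 1.42 rad and velocity of joint wheel_left between -0.05 and 0.05 rad/s and velocity of joint wheel_middle between -0.05 and 0.05 rad/s and velocity of joint wheel_right between -0.05 and 0.05 rad/s and velocity of joint valve_handle between -0.05 and 0.05 rad/s); the robot touches nothing.
It fails at once if the valve is swung open (over 0.35 rad) while a wheel is off the code (value of joint valve_handle above 0.35 rad and ((value of joint wheel_left below 0.85 rad or value of joint wheel_left above 1.15 rad) or (value of joint wheel_middle below -1.15 rad or value of joint wheel_middle above -0.85 rad) or (value of joint wheel_right below -0.15 rad or value of joint wheel_right above 0.15 rad))).
It fails at once if the bottle is disturbed (moved over 20 mm) (distance of pp_bottle_4_mid from where it was at the start of the episode above 0.02 m).
It fails at once if the beaker is disturbed (moved over 20 mm) (distance of beaker_2_mid from where it was at the start of the episode above 0.02 m).
It fails at once if the wafer carrier is disturbed (moved over 20 mm) (distance of wafer_carrier_1_mid from where it was at the start of the episode above 0.02 m).
It also fails if it takes over 67 s, if anything falls off the work surface, if the arm or the gripper's body presses on something with over 40 N, if the wrist force passes 120 N, or if a joint passes its speed limit or range.

## Working session

There is one attempt and no reset: what is moved stays moved. The work goes in short steps, Python scripts to look and compute and a tool call to move; the robot and the scene stay as the last step left them, time stands still between calls to the robot, and variables do not carry over. Pictures are saved under pics/ and viewed, at most 10 in all, crops included, and the job is handed in when it is done.

Besides the shell and the picture viewer there is one more tool, called after "Call:" by a JSON object that holds its "method" and its "body", one argument or row to a line. servo_tool: Moves the arm, as the interface text tells. Its arguments: {"type":"object","properties":{"targets":{"type":"array"},"force":{"type":"number"}},"required":["targets"]}

```bash
mkdir -p pics; ls; python3 - <<'E'
from workcell import manip
import cv2
s=manip.get_state();print(s['tool_pos'],s['tcp_rot'],s['t'])
for n in("scene","top"):
    d=manip.get_image(n);cv2.imwrite(f"pics/{n}0.png",cv2.resize(d["frame"][:,:,::-1],(800,600),interpolation=cv2.INTER_CUBIC))
    print(n,d["camera_matrix"],d["k1"],d["view"])
d=manip.get_image("wrist");print(d["mount"],d["camera_matrix"],d["k1"])
E
```

```text
pics
[270.04205436 590.64618615 262.86305163] [[-9.09492840e-01  4.15719170e-01 -5.88233643e-04]
 [ 4.15719567e-01  9.09491468e-01 -1.58443125e-03]
 [-1.23684964e-04 -1.68556911e-03 -9.99998572e-01]] 0.0
scene [[487.66091392   0.         248.65945892]
 [  0.         487.66091392 189.23116565]
 [  0.           0.           1.        ]] -0.12783894454403805 [[ 7.05748605e-01 -7.08282287e-01  1.59721553e-02 -4.47411857e+02]
 [-3.78832451e-01 -3.96336387e-01 -8.36303439e-01  2.72272666e+02]
 [ 5.98669259e-01  5.84169215e-01 -5.48034166e-01  1.52870080e+03]
 [ 0.00000000e+00  0.00000000e+00  0.00000000e+00  1.00000000e+00]]
top [[433.17135432   0.         257.89965768]
 [  0.         433.17135432 192.71781146]
 [  0.           0.           1.        ]] 0.05619627619559393 [[-2.68531292e-02 -9.99401705e-01  2.17977608e-02 -9.64418232e+01]
 [-9.91143603e-01  2.37817112e-02 -1.30647573e-01  5.72520012e+02]
 [ 1.30051019e-01 -2.51130073e-02 -9.91189220e-01  1.54341972e+03]
 [ 0.00000000e+00  0.00000000e+00  0.00000000e+00  1.00000000e+00]]
[[ 1.75264806e-03 -9.51877060e-01 -3.06475106e-01  7.81177720e+01]
 [ 9.99998393e-01  1.55275468e-03  8.96039112e-04  2.81939670e-01]
 [-3.77038420e-04 -3.06476184e-01  9.51878252e-01 -1.20643841e+02]
 [ 0.00000000e+00  0.00000000e+00  0.00000000e+00  1.00000000e+00]] [[282.65259641   0.         263.58386871]
 [  0.         282.65259641 195.81520543]
 [  0.           0.           1.        ]] -0.0162567144188641
```

View pics/scene0.png

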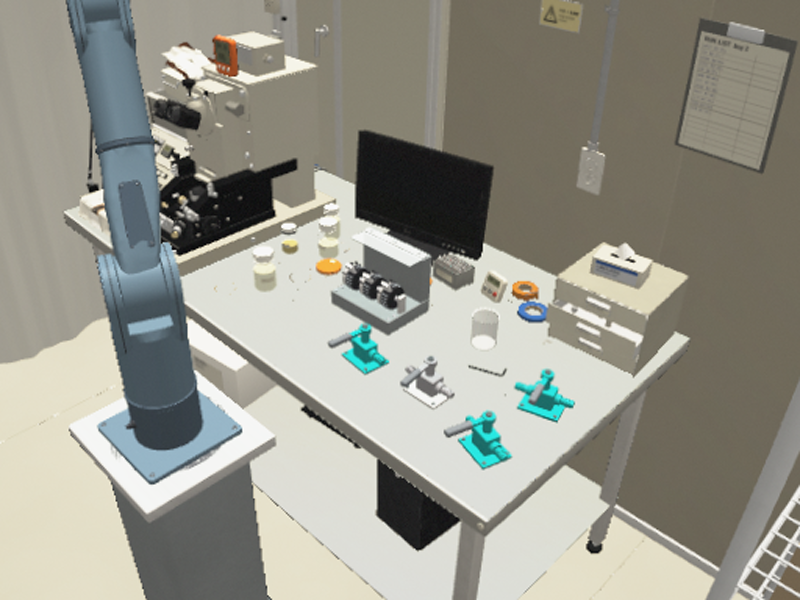

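View pics/top0.png

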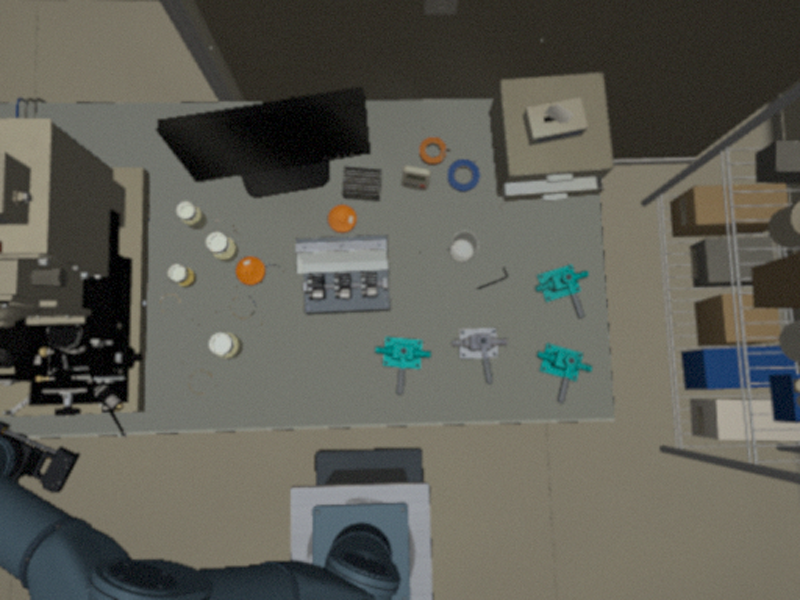

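The scene shows the lock box (about (380,290)) and the steel valve (about (428,380)). In the top view the box is at (346,275) and the steel valve at (481,342), its lever pointing to (490,380). I'll take an enlarged crop to measure.

```bash
cat > h.py <<'E'
import numpy as np,cv2
from workcell import manip
def cam(name):
    s=manip.get_state(); d=manip.get_image(name)
    if name=="wrist":
        T=np.eye(4);T[:3,:3]=s['tcp_rot'];T[:3,3]=s['tool_pos']
        d["view"]=np.linalg.inv(T@d["mount"])
    return d
def save(d,f): np.savez(f,**{k:d[k] for k in("frame","camera_matrix","k1","view")})
def ray(d,u,v):
    K=d["camera_matrix"];m=np.array([(u-K[0,2])/K[0,0],(v-K[1,2])/K[1,1]])
    p=m.copy()
    for _ in range(20): p=m/(1+d["k1"]*(p@p))
    V=np.array(d["view"]);R=V[:3,:3]
    return -R.T@V[:3,3], R.T@np.array([*p,1])
def atz(d,u,v,z):
    o,r=ray(d,u,v);return o+r*(z-o[2])/r[2]
def proj(d,P):
    V=np.array(d["view"]);c=V[:3,:3]@np.asarray(P,float)+V[:3,3];p=c[:2]/c[2];p=p*(1+d["k1"]*(p@p))
    K=d["camera_matrix"];return p*[K[0,0],K[1,1]]+K[:2,2]
E
python3 - <<'E'
from h import *
for n in("scene","top"):
    d=cam(n);save(d,n+".npz")
f=d["frame"][145:265,185:345,::-1]
cv2.imwrite("pics/topc.png",cv2.resize(f,(800,600),interpolation=cv2.INTER_CUBIC))
g=lambda u,v,z:atz(d,u*.64,v*.64,z).round()
for n,u,v,z in[("boxFL",304,312,40),("boxFR",389,310,40),("boxRR",387,237,162),("boxRL",297,240,162),("valve",481,342,85),("grip",489,378,85),("bottle",225,345,108),("beaker",462,248,80),("car",250,270,14),("teal",403,352,85),("teal2",560,360,85),("teal2tip",563,398,85)]:print(n,g(u,v,z))
E
```

```text
boxFL [550. 119.  40.]
boxFR [550. -78.  40.]
boxRR [695. -77. 162.]
boxRL [693. 118. 162.]
valve [ 467. -283.   85.]
grip [ 386. -298.   85.]
bottle [473. 284. 108.]
beaker [ 685. -249.   80.]
car [656. 249.  14.]
teal [ 449. -107.   85.]
teal2 [ 422. -459.   85.]
teal2tip [ 338. -461.   85.]
```

View pics/topc.png

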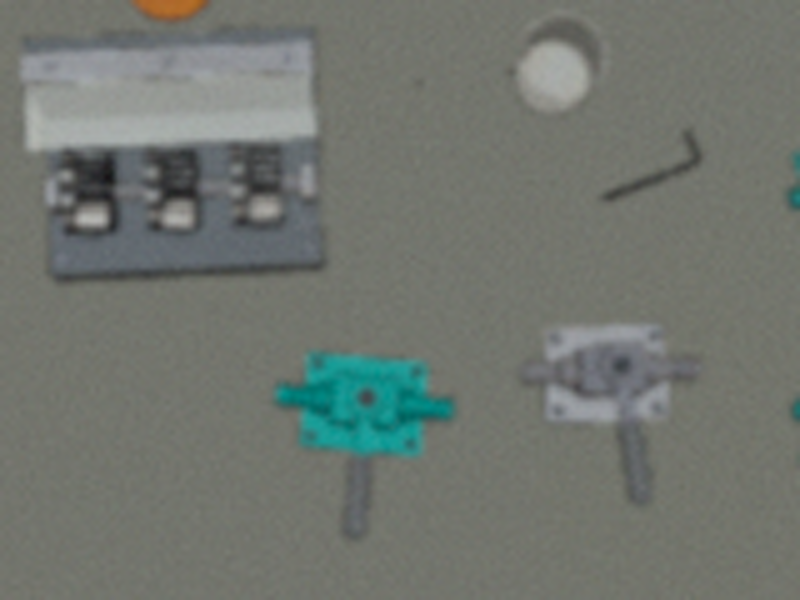

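The crop shows all three fins leaning towards the robot (left (94,215), middle (178,215), right (265,208)). The steel valve's axis is at (622,362) and its lever tip at (641,500). The measured box width of 197 mm and grip offset of about 82 mm match the sizes given. Next I move over the box.

Call:
{"method": "servo_tool", "body": {
  "targets": [0.3,-1.9,-1.5,-0.04,0,0,-0.31,0.5,-3.8,-3.0,-0.08,0,0,-0.62,1,-5.7,-4.5,-0.12,0,0,-0.93,1,-7.6,-6.0,-0.16,0,0,-1.24,1,-9.5,-7.5,-0.2,0,0,-1.55,1,-11.4,-9.0,-0.24,0,0,-1.86,1,-13.3,-10.5,-0.28,0,0,-2.17,1,-15.2,-12.0,-0.3,0,0,-2.46]
}}

```text
t: 1.25
tool_pos: [491.8, 158.5, 271.5]
tcp_rot: [[-1.0, -0.002, 0.001], [-0.002, 1.0, 0.0], [-0.001, 0.0, -1.0]]
ft_force: [0.2, 0.2, -0.5]
gripper_width: 10.1
gripper_force: 0.0
```

Call:
{"method": "servo_tool", "body": {
  "targets": [1,-0.9,-1.8,0,0,0,0,1,-1.8,-3.6,0,0,0,0,1,-2.7,-5.5,0,0,0,0,1,-2.7,-5.5,0,0,0,0,1,-2.7,-5.5,0,0,0,0]
}}

```text
t: 1.88
tool_pos: [558.4, 23.6, 271.0]
tcp_rot: [[-1.0, -0.001, -0.001], [-0.001, 1.0, 0.001], [0.001, 0.001, -1.0]]
ft_force: [-0.7, 1.6, -0.5]
gripper_width: 0.7
gripper_force: 0.0
```

```bash
python3 - <<'E'
from h import *
s=manip.get_state();print(s['tool_pos'].round(1),s['gripper_width'])
d=cam("wrist");save(d,"w1.npz")
cv2.imwrite("pics/w1.png",cv2.resize(d["frame"][:,:,::-1],(800,600),interpolation=cv2.INTER_CUBIC))
t=cam("top")
E
```

```text
[558.4  23.6 271. ] 0.6865601964230416
```

View pics/w1.png

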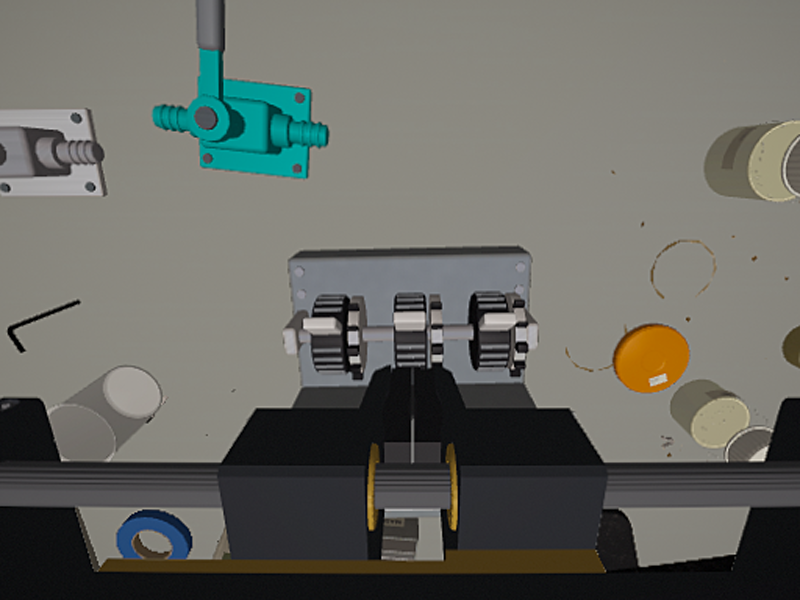

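The wrist view shows the box's front top edge from (290,258) to (531,252), and fins at right (323,325), middle (409,321) and left (503,322). I'll enlarge it for a precise fit.

```bash
python3 - <<'E'
from h import *
d=np.load("w1.npz")
cv2.imwrite("pics/w1c.png",cv2.resize(d["frame"][152:248,180:350,::-1],(799,451),interpolation=cv2.INTER_CUBIC))
t=cam("top");save(t,"top2.npz")
E
```

```text
(no output)
```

View pics/w1c.png

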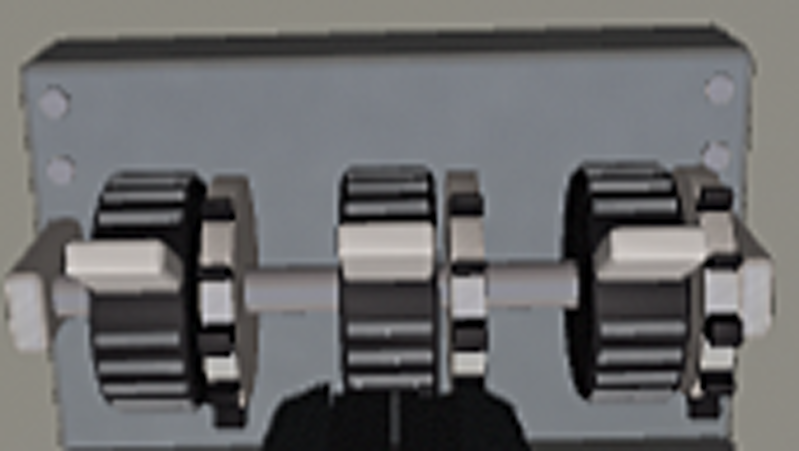

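```bash
cat > fit.py <<'E'
from h import *
from scipy.optimize import least_squares
d=np.load("w1.npz")
def pix(p):return np.array([180+p[0]*170/799,152+p[1]*96/451])
def W(b,p):c,s=np.cos(b[2]),np.sin(b[2]);return np.array([b[0]+c*p[0]-s*p[1],b[1]+s*p[0]+c*p[1],p[2]])
def fin(a,y,r=55,n=0):return (-20+r*np.sin(a)+n*np.cos(a),y,70+r*np.cos(a)-n*np.sin(a))
ys=[60,0,-60]
def res(b):
    o=[]
    for p,q in[((-75,-100,40),(25,68)),((-75,100,40),(748,50))]:o.append(proj(d,W(b,p))-pix(q))
    for y,q in[(-29,(292,287)),(30,(532,285))]:
        r=proj(d,W(b,(-20,y,70)))-pix(q);o.append([0,r[1]])
    for i,q in enumerate([(656,246),(388,241),(117,259)]):o.append(proj(d,W(b,fin(b[3+i],ys[i])))-pix(q))
    return np.concatenate(o)
if __name__=="__main__":
    s=least_squares(res,[625,20,.02,-.6,-.6,-.6]);b=s.x;print(b.round(3),res(b).round(2))
    for i,y in enumerate(ys):
        print("axle",W(b,(-20,y,70)).round(1),[((proj(d,W(b,fin(b[3+i],y,*rn)))-[180,152])*4.7).round() for rn in((55,-4),(55,4),(30,4))])
    print(W(b,(-4,0,162)))
    t=np.load("top2.npz")
    g=lambda u,v,z:atz(t,185+u/5,145+v/5,z).round(1)
    print("valve",g(622,364,88),"tip",g(641,500,85),"lever mid",g(630,432,85),"pipe",g(523,372,35),g(700,369,35), "plate",[g(*p,5) for p in((547,330),(664,326),(549,420),(670,420))])
E
python3 fit.py
```

```text
[ 6.26487e+02  2.35680e+01  2.60000e-02 -5.22000e-01 -5.67000e-01
 -5.19000e-01] [-2.29 -0.39  2.1  -0.27  0.    0.97  0.    0.32  1.05 -0.07 -0.24  0.
 -0.66 -0.01]
axle [604.9  83.   70. ] [array([660., 228.]), array([662., 264.]), array([642., 281.])]
axle [606.5  23.   70. ] [array([387., 223.]), array([387., 259.]), array([389., 282.])]
axle [608.1 -36.9  70. ] [array([114., 241.]), array([113., 277.]), array([136., 293.])]
[622.48840322  23.46331555 162.        ]
valve [ 470.1 -288.4   88. ] tip [ 375.1 -298.    85. ] lever mid [ 422.5 -292.4   85. ] pipe [ 469.8 -223.7   35. ] [ 468.8 -352.6   35. ] plate [array([ 502.6, -245.6,    5. ]), array([ 503.4, -332.7,    5. ]), array([ 435.9, -244.5,    5. ]), array([ 433.7, -334. ,    5. ])]
```

Call:
{"method": "servo_tool", "body": {
  "targets": [1,-0.6,0,2.2,0,0,0,1,-1.12,0,4.2,0,0,0,1,-1.12,0,4.72,0,0,0,1,-1.12,0,4.72,0,0,0]
}}

```text
t: 2.52
tool_pos: [586.2, 23.5, 153.3]
tcp_rot: [[-1.0, -0.001, -0.001], [-0.001, 1.0, 0.0], [0.001, 0.0, -1.0]]
ft_force: [-0.7, 0.1, 1.1]
gripper_width: 0.4
gripper_force: 0.0
```

Now I push the middle fin down, then retract straight up.

Call:
{"method": "servo_tool", "body": {
  "targets": [1,0.22,0,0.25,0,0,0,1,0.44,0,0.5,0,0,0,1,0.66,0,0.75,0,0,0,1,0.88,0,1.0,0,0,0,1,0.88,0,1.0,0,0,0,1,0.88,0,1.0,0,0,0]
}}

```text
t: 3.28
tool_pos: [565.4, 22.9, 128.8]
tcp_rot: [[-1.0, -0.001, 0.002], [-0.001, 1.0, 0.0], [-0.002, 0.0, -1.0]]
ft_force: [-0.0, 0.4, -0.3]
gripper_width: 0.3
gripper_force: 0.0
```

Call:
{"method": "servo_tool", "body": {
  "targets": [1,0,0,-0.5,0,0,0,1,0,0,-2.5,0,0,0,1,0,0,-4.5,0,0,0,1,0.3,0,-5.7,0,0,0,1,0.3,0,-5.7,0,0,0]
}}

```text
t: 3.9
tool_pos: [558.8, 22.9, 274.2]
tcp_rot: [[-1.0, -0.0, 0.006], [-0.0, 1.0, 0.001], [-0.006, 0.001, -1.0]]
ft_force: [0.1, -0.8, 0.5]
gripper_width: 0.2
gripper_force: 0.0
```

```bash
cat > look.py <<'E'
import sys
from h import *
import fit
d=cam("wrist");save(d,sys.argv[1]+".npz")
b=[626.487,23.568,.026]
x0,y0=(proj(d,fit.W(b,(-20,0,90)))-[85,55]).astype(int)
im=cv2.resize(d["frame"][y0:y0+110,x0:x0+170,::-1],None,fx=4.7,fy=4.7,interpolation=cv2.INTER_CUBIC)
# overlay expected end-face outlines of the fins at target angles
for y,a in zip(fit.ys,(1,-1,0)):
    P=[fit.W(b,fit.fin(a,y+w,55,n)) for w,n in((-11,-4),(11,-4),(11,4),(-11,4))]
    cv2.polylines(im,[np.int32([(proj(d,p)-[x0,y0]+.5)*4.7 for p in P])],True,(0,0,255),1)
cv2.imwrite("pics/%s.png"%sys.argv[1],im);print(x0,y0,manip.get_state()['tool_pos'].round(1))
E
python3 look.py w2
```

```text
178 162 [557.9  22.9 272.3]
```

View pics/w2.png

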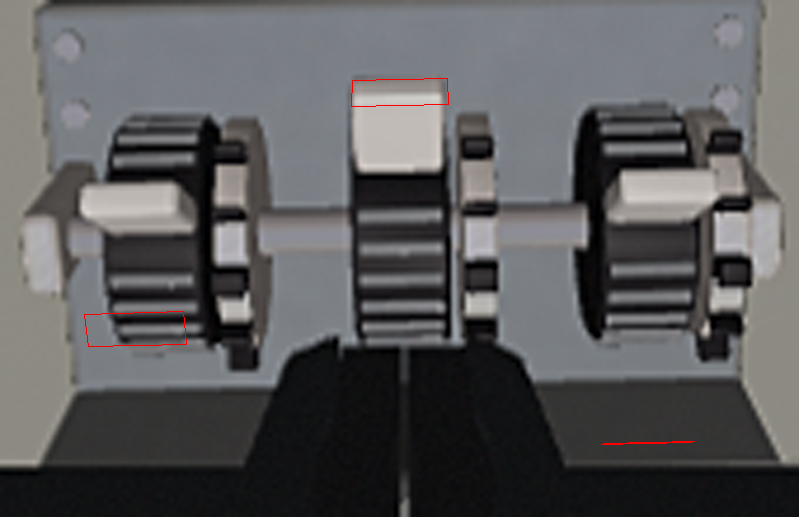

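The middle fin lies on the overlay for -1.0 (end face at (400,92)), and the right and left wheels are unchanged. I'll tilt now for the right wheel.

Call:
{"method": "servo_tool", "body": {
  "targets": [1,0.4,-0.6,0.5,0,-0.9,0,1,0.8,-1.2,1.2,0,-1.8,0,1,1.1,-1.9,2.2,0,-2.7,0,1,1.52,-2.5,3.2,0,-3.5,0,1,1.52,-2.5,3.7,0,-3.5,0,1,1.52,-2.5,3.7,0,-3.5,0]
}}

```text
t: 4.7
tool_pos: [499.2, -55.5, 175.0]
tcp_rot: [[-0.92, 0.019, 0.391], [-0.015, 0.996, -0.084], [-0.391, -0.083, -0.916]]
ft_force: [-0.7, 0.3, 0.0]
gripper_width: 0.3
gripper_force: 0.0
```

Call:
{"method": "servo_tool", "body": {
  "targets": [1,0,0,0,0,0,0,1,0,0,0,0,0,0]
}}

```text
t: 4.95
tool_pos: [500.3, -55.1, 176.3]
tcp_rot: [[-0.92, 0.02, 0.392], [-0.014, 0.996, -0.083], [-0.393, -0.082, -0.916]]
ft_force: [0.6, -0.3, 0.2]
gripper_width: 0.5
gripper_force: 0.0
```

```bash
python3 -c "
from h import *
s=manip.get_state();print(s['tool_pos'].round(1),s['tcp_rot'].round(3),np.round(s['joints'],2),np.round(s['qvel'],2))"
```

```text
[500.3 -55.1 176.3] [[-0.92   0.02   0.392]
 [-0.014  0.996 -0.083]
 [-0.393 -0.082 -0.916]] [ 0.19  0.3  -0.26  2.28  0.83  0.24  0.74] [-0.02 -0.01  0.01 -0.01  0.02  0.   -0.02]
```

```bash
cat > kin.py <<'E'
import numpy as np
from scipy.spatial.transform import Rotation as Ro
from scipy.optimize import least_squares
def fk(q,p,s):
    h,a,b,L,e=p[:5];R=np.eye(3);x=np.array([0,0,h]);z=np.array([0,0,1.])
    A=lambda ax,v:Ro.from_euler(ax,v).as_matrix()
    R=A('z',s[0]*q[0])@A('y',q[1])@A('z',s[1]*q[2]);x=x+R@[0,0,a]
    x=x+R@[e,0,0];R=R@A('y',q[3]);x=x+R@[-e,0,0];R=R@A('z',s[2]*q[4]);x=x+R@[0,0,b]
    R=R@A('y',q[5])@A('z',s[3]*q[6]);x=x+R@[0,0,L];return x,R@A('z',p[5])
S=[([-1.208,.536,-.004,1.538,.003,1.067,-.071],[270.25,591.147,263.716],[[-.9095,.4157,0],[.4157,.9095,0],[0,0,-1]]),
([.19,.3,-.26,2.28,.83,.24,.74],[500.3,-55.1,176.3],[[-.92,.02,.392],[-.014,.996,-.083],[-.393,-.082,-.916]])]
def solve():
    best=None
    import itertools
    for s in itertools.product((1,-1),repeat=4):
      for off in(0,np.pi):
        f=lambda p:np.concatenate([np.concatenate([(fk(q,p,s)[0]-x)/10,5*(fk(q,p,s)[1]-R).ravel()]) for q,x,R in S])
        r=least_squares(f,[330,400,400,250,0,off])
        if best is None or r.cost<best[0]:best=(r.cost,r.x,s)
    return best
if __name__=="__main__":
    c,p,s=solve();print(c,p.round(2),s)
    t=np.radians(35)
    def ik(x,t,q0):
        d=np.array([np.sin(t),0,-np.cos(t)]);y=np.array([0,1,0]);R=np.c_[np.cross(y,d),y,d]
        lo=[-2.7,-.37,-1.27,.24,-1.31,.19,-2.76];hi=[2.7,2.16,1.26,2.4,4.45,1.91,2.76]
        f=lambda q:np.concatenate([(fk(q,p,s)[0]-x)/10,5*(fk(q,p,s)[1]-R).ravel(),.02*(q-q0)])
        return least_squares(f,np.clip(q0,np.array(lo)+.01,np.array(hi)-.01),bounds=(lo,hi))
    for x in([520,-40,180],[541.4,-40,119],[582.4,-40,132],[562,80,119],[620,80,120]):
      for tt in (15,25,35):
        for j5 in(0,3.1):
          r=ik(x,np.radians(tt),np.array([0,.4,0,2.0,j5,.4,-j5 if j5 else 0]));
          X,R=fk(r.x,p,s);print(x,tt,r.x.round(2),np.linalg.norm(X-x).round(1),np.degrees(np.arctan2(R[0,2],-R[2,2])).round(1))
E
python3 kin.py
```

```text
9.817233191761765 [ 896.13  646.53  669.4   792.63 -200.12    1.57] (-1, -1, -1, -1)
[520, -40, 180] 15 [ 0.47  0.34 -0.38  2.08  0.19  0.49  1.53] 0.0 15.0
[520, -40, 180] 15 [ 1.17  0.74 -1.27  2.08  1.07  0.8   0.87] 0.0 15.0
[520, -40, 180] 25 [ 0.03  0.32  0.19  2.28 -0.86  0.19  2.58] 0.0 25.0
[520, -40, 180] 25 [ 1.29  0.71 -1.19  2.28  1.45  0.51  0.61] 0.0 25.0
[520, -40, 180] 35 [ 1.72  1.28 -0.8   2.4   2.83  0.52  0.17] 0.1 34.8
[520, -40, 180] 35 [-0.03  0.96  0.5   2.4   3.78  0.93 -2.01] 0.1 34.8
[541.4, -40, 119] 15 [ 0.46  0.55 -0.39  2.05  0.5   0.34  1.27] 0.0 15.0
[541.4, -40, 119] 15 [ 1.05  0.96 -1.14  2.05  1.38  0.79  0.68] 0.0 15.0
[541.4, -40, 119] 25 [ 0.85  0.79 -0.68  2.23  2.13  0.34 -0.1 ] 0.0 25.0
[541.4, -40, 119] 25 [ 0.56  0.68 -0.38  2.23  2.55  0.19 -0.66] 0.0 25.0
[541.4, -40, 119] 35 [ 1.18  1.38 -0.44  2.32  3.31  0.81 -0.55] 0.0 35.0
[541.4, -40, 119] 35 [-0.28  1.36  0.42  2.32  3.39  1.15 -2.07] 0.0 35.0
[582.4, -40, 132] 15 [ 0.44  0.55 -0.39  1.99  0.44  0.4   1.31] 0.0 15.0
[582.4, -40, 132] 15 [ 1.05  1.01 -1.2   1.99  1.37  0.87  0.71] 
[... 456 characters left out ...]
 119] 25 [ 0.07  0.69 -0.43  2.19  1.93  0.38 -0.51] 0.0 25.0
[562, 80, 119] 25 [-0.3   0.63 -0.04  2.19  2.12  0.19 -0.85] 0.0 25.0
[562, 80, 119] 35 [-0.06  1.2  -0.43  2.28  2.61  1.04 -1.22] 0.0 35.0
[562, 80, 119] 35 [-1.02  1.13  0.29  2.28  2.77  0.66 -2.18] 0.0 35.0
[620, 80, 120] 15 [ 0.04  0.6  -0.27  1.93  0.5   0.41  0.96] 0.0 15.0
[620, 80, 120] 15 [ 0.66  0.99 -1.1   1.93  1.38  0.86  0.42] 0.0 15.0
[620, 80, 120] 25 [-0.02  0.66 -0.27  2.11  1.76  0.26 -0.35] 0.0 25.0
[620, 80, 120] 25 [-0.14  0.65 -0.14  2.11  1.79  0.19 -0.42] 0.0 25.0
[620, 80, 120] 35 [ 0.14  1.11 -0.52  2.23  2.58  0.9  -1.  ] 0.0 35.0
[620, 80, 120] 35 [-0.91  1.05  0.4   2.23  3.01  0.56 -2.23] 0.0 35.0
```

```bash
cat > kin2.py <<'E'
from kin import *
import itertools
def fk2(q,p,s):
    x,R=fk(q,p,s);B=Ro.from_euler('z',p[6]).as_matrix();return B@x,B@R
def solve2():
    best=None
    for s in itertools.product((1,-1),repeat=4):
      for off in(0,np.pi,np.pi/2,-np.pi/2):
       for bo in(0,2.35):
        f=lambda p:np.concatenate([np.concatenate([(fk2(q,p,s)[0]-x)/10,10*(fk2(q,p,s)[1]-R).ravel()]) for q,x,R in S]+[[p[4]/200]])
        r=least_squares(f,[330,400,400,250,0,off,bo])
        if best is None or r.cost<best[0]:best=(r.cost,r.x,s)
    return best
if __name__=="__main__":
    c,p,s=solve2();print(c,p.round(2),s)
    for q,x,R in S:
        a,b=fk2(q,p,s);print((a-x).round(1),(b-R).round(2).tolist())
E
python3 kin2.py
```

```text
0.10192481387188379 [ 4.7263e+02  5.3547e+02  5.0054e+02  4.1117e+02 -4.6370e+01  1.5000e+00
 -7.0000e-02] (-1, -1, -1, -1)
[ 0.  -0.  -0.2] [[0.0, 0.0, 0.0], [0.0, -0.0, 0.0], [-0.0, 0.0, 0.0]]
[0.1 0.5 0.2] [[-0.0, 0.01, -0.0], [0.0, -0.0, -0.03], [0.0, -0.02, 0.0]]
```

```bash
cat > ikq.py <<'E'
from kin2 import *
from workcell import manip
st=manip.get_state()
S[0]=([-1.208,.536,-.004,1.538,.003,1.067,-.071],)+S[0][1:]
S[1]=(st['joints'],st['tool_pos'],st['tcp_rot'])
c,p,s=solve2();print(c,p.round(2))
lo=np.array([-2.7,-.37,-1.27,.24,-1.31,.19,-2.76]);hi=np.array([2.7,2.16,1.26,2.4,4.45,1.91,2.76])
rng=np.random.default_rng(0)
for x in([520,-40,180],[541.4,-40,119],[582.4,-40,132],[562,80,119],[620,80,120]):
  for tt in(20,30,37):
    t=np.radians(tt);d=np.array([np.sin(t),0,-np.cos(t)]);y=np.array([0,1,0]);R=np.c_[np.cross(y,d),y,d]
    best=None
    for k in range(12):
        q0=np.array(st['joints']) if k==0 else rng.uniform(lo,hi)
        f=lambda q:np.concatenate([(fk2(q,p,s)[0]-x)/5,10*(fk2(q,p,s)[1]-R).ravel(),.02*(q-st['joints'])])
        r=least_squares(f,np.clip(q0,lo+.01,hi-.01),bounds=(lo,hi),max_nfev=60)
        if best is None or r.cost<best.cost:best=r
    X,RR=fk2(best.x,p,s);print(x,tt,best.x.round(2),np.linalg.norm(X-x).round(1),np.linalg.norm(RR-R).round(3))
E
python3 ikq.py
```

```text
0.10147143304121947 [ 4.6549e+02  5.3553e+02  4.9502e+02  4.0803e+02 -4.2790e+01  1.5100e+00
 -7.0000e-02]
[520, -40, 180] 20 [ 0.55  0.37 -0.6   2.2   0.56  0.33  1.09] 0.0 0.0
[520, -40, 180] 30 [ 0.69  0.39 -0.73  2.34  1.72  0.19 -0.03] 0.0 0.0
[520, -40, 180] 37 [ 0.91  0.52 -0.97  2.4   2.15  0.36 -0.37] 0.6 0.059
[541.4, -40, 119] 20 [ 0.34  0.51 -0.37  2.17  0.8   0.2   0.85] 0.0 0.0
[541.4, -40, 119] 30 [ 0.8   0.72 -0.9   2.31  2.07  0.48 -0.24] 0.0 0.0
[541.4, -40, 119] 37 [ 0.91  0.91 -1.02  2.39  2.39  0.72 -0.4 ] 0.0 0.0
[582.4, -40, 132] 20 [ 0.39  0.54 -0.45  2.08  0.73  0.28  0.93] 0.0 0.0
[582.4, -40, 132] 30 [ 0.68  0.65 -0.78  2.22  1.94  0.37 -0.16] 0.0 0.0
[582.4, -40, 132] 37 [ 0.88  0.86 -1.01  2.31  2.29  0.64 -0.33] 0.0 0.0
[562, 80, 119] 20 [-0.06  0.52 -0.23  2.12  0.81  0.24  0.56] 0.0 0.0
[562, 80, 119] 30 [ 0.26  0.63 -0.65  2.25  1.98  0.47 -0.53] 0.0 0.0
[562, 80, 119] 37 [ 0.44  0.83 -0.9   2.34  2.25  0.81 -0.66] 0.0 0.0
[620, 80, 120] 20 [ 0.01  0.59 -0.31  1.99  0.77  0.32  0.65] 0.0 0.0
[620, 80, 120] 30 [ 0.22  0.65 -0.58  2.13  1.85  0.41 -0.36] 0.0 0.0
[620, 80, 120] 37 [ 0.45  0.86 -0.9   2.22  2.19  0.75 -0.53] 0.0 0.0
```

```bash
cat > goal.py <<'E'
import sys
from h import *
from scipy.spatial.transform import Rotation as Ro
# usage: tilt_deg x y z [x y z ...]: shifts/turn from the present pose, in move units
def go(t,pts):
    s=manip.get_state();R=np.array(s['tcp_rot']);U,_,V=np.linalg.svd(R);R=U@V
    t=np.radians(t);d=np.array([np.sin(t),0,-np.cos(t)]);y=np.array([0,1,0.]);G=np.c_[np.cross(y,d),y,d]
    print("pos",np.round(s['tool_pos'],1),"q",np.round(s['joints'],2),"turn",np.degrees(Ro.from_matrix(R.T@G).as_rotvec()).round(1)/10)
    for p in pts:print(p,(R.T@(np.array(p)-s['tool_pos'])/25).round(2))
a=list(map(float,sys.argv[1:]));go(a[0],np.array(a[1:]).reshape(-1,3))
E
python3 goal.py 20 520 -40 165
```

```text
pos [500.3 -55.1 176.3] q [ 0.19  0.3  -0.26  2.28  0.83  0.24  0.74] turn [-0.48  0.32  0.07]
[520. -40. 165.] [-0.55  0.66  0.67]
```

Call:
{"method": "servo_tool", "body": {
  "targets": [1,-0.28,0.33,0.33,-0.24,0.16,0.04,1,-0.55,0.66,0.67,-0.48,0.32,0.07,1,-0.55,0.66,0.67,-0.48,0.32,0.07,1,-0.55,0.66,0.67,-0.48,0.32,0.07]
}}

```text
t: 5.45
tool_pos: [519.4, -40.1, 165.2]
tcp_rot: [[-0.94, -0.0, 0.342], [-0.001, 1.0, -0.002], [-0.342, -0.002, -0.94]]
ft_force: [0.6, -0.6, -0.4]
gripper_width: 0.5
gripper_force: 0.0
```

```bash
python3 goal.py 20 546 -40 124.4  564 -40 129.4 575.6 -40 135 587 -40 137.4
```

```text
pos [519.4 -40.1 165.2] q [ 0.38  0.38 -0.45  2.19  0.62  0.3   0.98] turn [-0.01 -0.    0.  ]
[546.  -40.  124.4] [-0.44  0.    1.9 ]
[564.  -40.  129.4] [-1.19  0.    1.96]
[575.6 -40.  135. ] [-1.7  0.   1.9]
[587.  -40.  137.4] [-2.16  0.    1.97]
```

Call:
{"method": "servo_tool", "body": {
  "targets": [1,-0.44,0,1.9,0,0,0,1,-0.44,0,1.9,0,0,0,1,-0.8,0,1.93,0,0,0,1,-1.2,0,1.96,0,0,0,1,-1.45,0,1.92,0,0,0,1,-1.7,0,1.9,0,0,0,1,-2.0,0,1.95,0,0,0,1,-2.16,0,1.97,0,0,0]
}}

```text
t: 6.45
tool_pos: [587.8, -40.2, 137.5]
tcp_rot: [[-0.94, 0.0, 0.342], [-0.0, 1.0, -0.001], [-0.342, -0.001, -0.94]]
ft_force: [-1.6, -0.3, -0.8]
gripper_width: 0.3
gripper_force: 0.7
```

Call:
{"method": "servo_tool", "body": {
  "targets": [1,0,0,0,0,0,0,1,0,0,0,0,0,0]
}}

```text
t: 6.7
tool_pos: [587.7, -40.2, 137.6]
tcp_rot: [[-0.939, -0.0, 0.343], [-0.0, 1.0, -0.001], [-0.343, -0.001, -0.939]]
ft_force: [0.4, -0.6, -0.2]
gripper_width: 0.8
gripper_force: 0.0
```

```bash
python3 goal.py 20 560 -40 150 525 -40 165 520 79 165 543 79 124.4  561 79 129.4 572.5 79 135 584 79 137.4
```

```text
pos [587.7 -40.2 137.6] q [ 0.32  0.52 -0.41  2.05  0.69  0.32  0.94] turn [-0.  0.  0.]
[560. -40. 150.] [ 0.87  0.01 -0.85]
[525. -40. 165.] [ 1.98  0.01 -1.89]
[520.  79. 165.] [ 2.17  4.77 -1.96]
[543.   79.  124.4] [ 1.86  4.77 -0.12]
[561.   79.  129.4] [ 1.11  4.77 -0.06]
[572.5  79.  135. ] [ 0.61  4.77 -0.12]
[584.   79.  137.4] [ 0.14  4.77 -0.05]
```

Call:
{"method": "servo_tool", "body": {
  "targets": [1,0.87,0,-0.85,0,0,0,1,1.98,0,-1.89,0,0,0,1,2.1,2.2,-1.95,0,0,0,1,2.17,4.0,-1.96,0,0,0,1,2.17,4.77,-1.96,0,0,0,1,2.17,4.77,-1.96,0,0,0,1,1.86,4.77,-0.12,0,0,0,1,1.86,4.77,-0.12,0,0,0]
}}

```text
t: 7.7
tool_pos: [542.1, 77.3, 121.9]
tcp_rot: [[-0.941, 0.001, 0.338], [0.0, 1.0, -0.003], [-0.338, -0.003, -0.941]]
ft_force: [-0.8, 0.6, 1.1]
gripper_width: 0.6
gripper_force: 0.0
```

Call:
{"method": "servo_tool", "body": {
  "targets": [1,-0.37,0,0.03,0,0,0,1,-0.75,0,0.06,0,0,0,1,-1.0,0,0.02,0,0,0,1,-1.25,0,0,0,0,0,1,-1.5,0,0.03,0,0,0,1,-1.72,0,0.07,0,0,0,1,-1.72,0,0.07,0,0,0]
}}

```text
t: 8.57
tool_pos: [584.3, 79.2, 137.4]
tcp_rot: [[-0.939, 0.0, 0.343], [-0.0, 1.0, -0.001], [-0.343, -0.001, -0.939]]
ft_force: [-0.7, -0.3, -0.2]
gripper_width: 0.5
gripper_force: 0.1
```

```bash
python3 goal.py 36 560 79 150 540 79 200 575 79 190 575 79 137
```

```text
pos [584.3  79.2 137.4] q [ 0.02  0.51 -0.34  2.05  0.78  0.36  0.61] turn [-0.  -1.6  0. ]
[560.  79. 150.] [ 0.74 -0.01 -0.81]
[540.  79. 200.] [ 0.81 -0.01 -2.96]
[575.  79. 190.] [-0.37 -0.01 -2.1 ]
[575.  79. 137.] [ 0.35 -0.01 -0.11]
```

Call:
{"method": "servo_tool", "body": {
  "targets": [1,0.74,0,-0.81,0,0,0,1,0.3,0,-1.68,0,0,0,1,0.21,0,-1.68,0,-0.4,0,1,0.21,0,-1.68,0,-0.8,0,1,0.21,0,-1.68,0,-1.2,0,1,0.21,0,-1.68,0,-1.6,0,1,0.21,0,-1.68,0,-1.6,0,1,0.21,0,-1.68,0,-1.6,0]
}}

```text
t: 9.57
tool_pos: [564.3, 80.1, 175.1]
tcp_rot: [[-0.808, -0.002, 0.589], [-0.002, 1.0, 0.001], [-0.589, -0.0, -0.808]]
ft_force: [0.6, 0.5, -0.1]
gripper_width: 0.5
gripper_force: 0.0
```

```bash
python3 goal.py 36 570 79 150; python3 look.py w3
```

```text
pos [564.3  80.1 175.1] q [-0.13  0.39 -0.22  2.28  2.03  0.29 -0.69] turn [0.01 0.01 0.01]
[570.  79. 150.] [ 0.41 -0.04  0.95]
106 133 [564.   80.3 174.9]
```

View pics/w3.png

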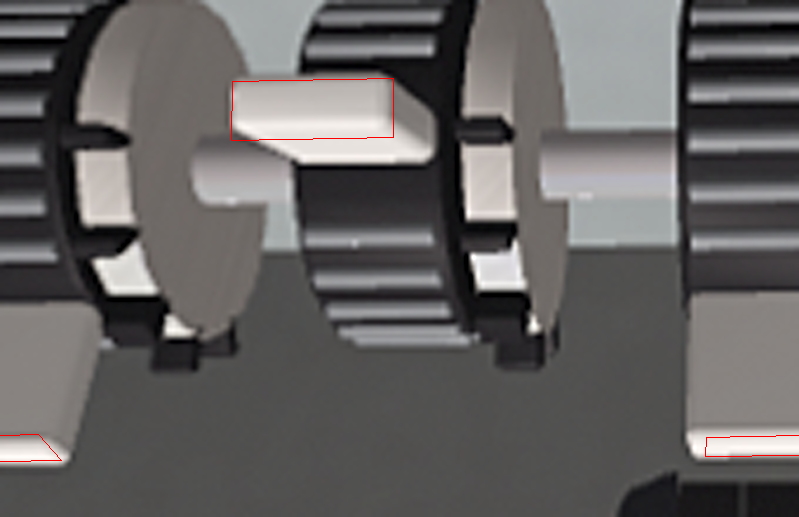

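The overlay confirms the middle wheel at -1.0 and the right wheel at 0 (its end face lies on the outline at (30,448)). Next is the left wheel to +1.0.

```bash
python3 goal.py 36 573 79 133 590.9 79 132.4 603.4 79 130.8 615.5 79 125.7 624.5 79 119.6 625.2 79 118.7
```

```text
pos [564.   80.3 174.9] q [-0.12  0.39 -0.22  2.28  2.03  0.29 -0.69] turn [0.01 0.01 0.01]
[573.  79. 133.] [ 0.7  -0.05  1.57]
[590.9  79.  132.4] [ 0.13 -0.05  2.01]
[603.4  79.  130.8] [-0.24 -0.06  2.35]
[615.5  79.  125.7] [-0.51 -0.06  2.8 ]
[624.5  79.  119.6] [-0.65 -0.06  3.21]
[625.2  79.  118.7] [-0.65 -0.06  3.26]
```

Call:
{"method": "servo_tool", "body": {
  "targets": [1,0.4,-0.05,0.8,0,0,0,1,0.7,-0.05,1.57,0,0,0,1,0.7,-0.05,1.57,0,0,0,1,0.4,-0.05,1.8,0,0,0,1,0.13,-0.05,2.01,0,0,0,1,-0.06,-0.05,2.18,0,0,0,1,-0.24,-0.06,2.35,0,0,0,1,-0.24,-0.06,2.35,0,0,0]
}}

```text
t: 10.62
tool_pos: [604.6, 77.7, 131.3]
tcp_rot: [[-0.808, 0.0, 0.589], [-0.0, 1.0, -0.001], [-0.589, -0.001, -0.808]]
ft_force: [0.0, 1.4, -0.1]
gripper_width: 0.4
gripper_force: 0.0
```

```bash
python3 goal.py 36 615.5 79 125.7 624.5 79 119.6 625.2 79 118.7
```

```text
pos [604.6  77.7 131.3] q [-0.06  0.54 -0.27  2.19  2.17  0.35 -0.79] turn [-0.    0.01  0.  ]
[615.5  79.  125.7] [-0.22  0.05  0.44]
[624.5  79.  119.6] [-0.37  0.05  0.85]
[625.2  79.  118.7] [-0.37  0.05  0.89]
```

Finish the push, hold, then begin backing out along the tool axis.

Call:
{"method": "servo_tool", "body": {
  "targets": [1,-0.11,0,0.22,0,0,0,1,-0.22,0,0.44,0,0,0,1,-0.3,0,0.65,0,0,0,1,-0.37,0,0.85,0,0,0,1,-0.37,0,0.89,0,0,0,1,-0.37,0,0.89,0,0,0,1,-0.37,0,0.89,0,0,0]
}}

```text
t: 11.5
tool_pos: [624.2, 77.6, 118.4]
tcp_rot: [[-0.809, 0.0, 0.588], [-0.0, 1.0, -0.001], [-0.588, -0.001, -0.809]]
ft_force: [-4.4, 0.6, 3.0]
gripper_width: 0.4
gripper_force: 0.0
```

Call:
{"method": "servo_tool", "body": {
  "targets": [1,0,0,-0.5,0,0,0,1,0.2,0,-1.5,0,0,0,1,0.6,0,-2.5,0,0,0,1,1.0,0,-3.5,0,0,0,1,1.0,0,-3.5,0,0,0]
}}

```text
t: 12.12
tool_pos: [552.1, 77.9, 175.9]
tcp_rot: [[-0.808, -0.001, 0.589], [-0.001, 1.0, -0.0], [-0.589, -0.001, -0.808]]
ft_force: [-0.6, -0.3, 0.7]
gripper_width: 0.6
gripper_force: 0.0
```

```bash
python3 goal.py 0 560 23 272; cat > look2.py <<'E'
import sys
from h import *
import fit
d=cam("wrist");b=[626.487,23.568,.026]
im=cv2.resize(d["frame"][:,:,::-1],(799,599),interpolation=cv2.INTER_CUBIC)
for y,a in zip(fit.ys,(1,-1,0)):
  for n in(-4,4):
    P=[fit.W(b,fit.fin(a,y+w,r,n)) for w,r in((-11,55),(11,55),(11,30),(-11,30))]
    cv2.polylines(im,[np.int32([(proj(d,p)+.5)*1.5605 for p in P])],True,(0,0,255),1)
cv2.imwrite("pics/%s.png"%sys.argv[1],im)
E
python3 look2.py w4
```

```text
pos [552.1  77.9 175.9] q [-0.12  0.37 -0.23  2.3   2.05  0.3  -0.72] turn [-0.    3.61  0.01]
[560.  23. 272.] [-2.52 -2.2  -2.92]
```

View pics/w4.png

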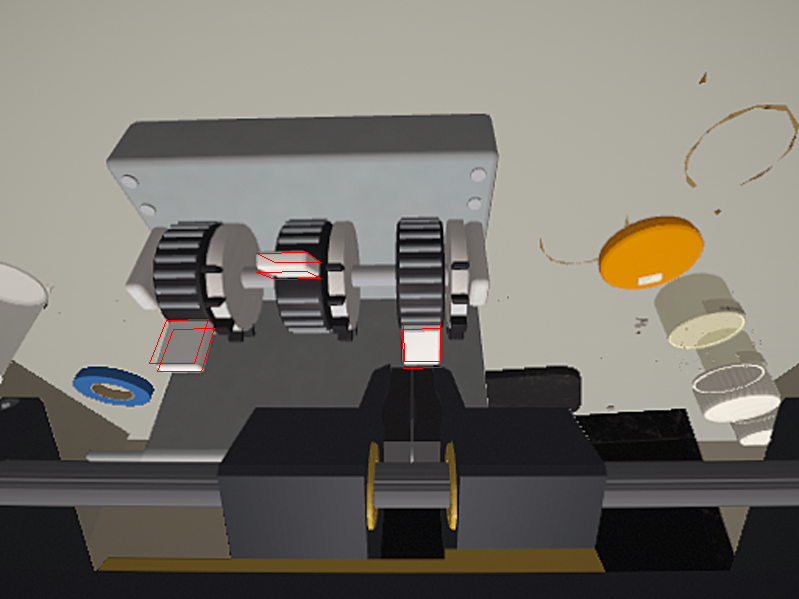

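The code looks right: all three fins lie on their outlines. I'll go back to vertical and check the left wheel from a second angle on the way to the valve.

Call:
{"method": "servo_tool", "body": {
  "targets": [1,-0.3,-0.3,-1.0,0,0,0,1,-0.7,-0.6,-1.6,0,0.6,0,1,-1.1,-1.0,-2.0,0,1.3,0,1,-1.6,-1.4,-2.4,0,2.0,0,1,-2.0,-1.8,-2.7,0,2.7,0,1,-2.5,-2.2,-2.9,0,3.6,0,1,-2.5,-2.2,-2.9,0,3.6,0,1,-2.5,-2.2,-2.9,0,3.6,0]
}}

```text
t: 13.18
tool_pos: [561.6, 23.8, 271.9]
tcp_rot: [[-0.997, 0.009, 0.076], [0.008, 1.0, -0.023], [-0.076, -0.022, -0.997]]
ft_force: [1.0, -1.0, -0.7]
gripper_width: 0.2
gripper_force: 0.0
```

```bash
python3 goal.py 0 560 23 272;python3 look.py w5
```

```text
pos [561.6  23.8 271.9] q [ 0.17  0.37 -0.39  1.81  0.22  0.93  1.25] turn [-0.13  0.44 -0.05]
[560.  23. 272.] [ 0.06 -0.03 -0.01]
181 149 [564.1  21.5 271.9]
```

View pics/w5.png

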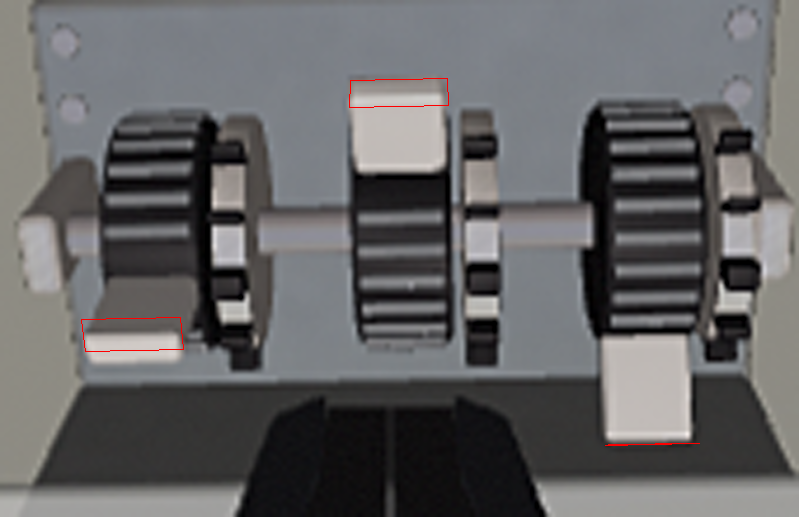

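Left fin lies on its +1.0 outline (end at (648,441)), middle matches, and right is about +0.03 (end face at (137,347)), all well inside tolerance. On to the valve.

```bash
python3 goal.py 0 480 -115 250 397 -248 190
```

```text
pos [564.1  21.5 271.9] q [ 0.17  0.37 -0.38  1.8   0.21  0.94  1.25] turn [-0.12  0.41 -0.07]
[ 480. -115.  250.] [ 3.36 -5.48  0.75]
[ 397. -248.  190.] [  6.78 -10.79   3.02]
```

Call:
{"method": "servo_tool", "body": {
  "targets": [1,1.0,-1.8,0.2,-0.05,0.2,0,1,2.2,-3.6,0.4,-0.12,0.41,-0.07,1,3.36,-5.4,0.7,-0.12,0.41,-0.07,1,4.4,-7.2,1.3,-0.12,0.41,-0.07,1,5.5,-8.9,2.0,-0.12,0.41,-0.07,1,6.78,-10.79,3.0,-0.12,0.41,-0.07,1,6.78,-10.79,3.0,-0.12,0.41,-0.07,1,6.78,-10.79,3.0,-0.12,0.41,-0.07]
}}

```text
t: 14.22
tool_pos: [394.8, -247.1, 188.9]
tcp_rot: [[-1.0, -0.001, 0.008], [-0.001, 1.0, -0.007], [-0.008, -0.007, -1.0]]
ft_force: [0.0, 0.1, -0.5]
gripper_width: 0.7
gripper_force: 0.0
```

```bash
python3 goal.py 0 397 -250 93; python3 - <<'E'
from h import *
d=cam("wrist");im=cv2.resize(d["frame"][:,:,::-1],(799,599),interpolation=cv2.INTER_CUBIC)
for p in((470,-288,85),(395,-296,85),(397,-250,68)):cv2.circle(im,tuple(int(v) for v in (proj(d,p)+.5)*1.56),4,(0,0,255),-1)
cv2.imwrite("pics/w6.png",im)
E
```

```text
pos [ 394.8 -247.1  188.9] q [ 0.69  0.35 -0.27  2.07  0.14  0.73  1.9 ] turn [-0.04  0.05  0.  ]
[ 397. -250.   93.] [-0.06 -0.09  3.84]
```

View pics/w6.png

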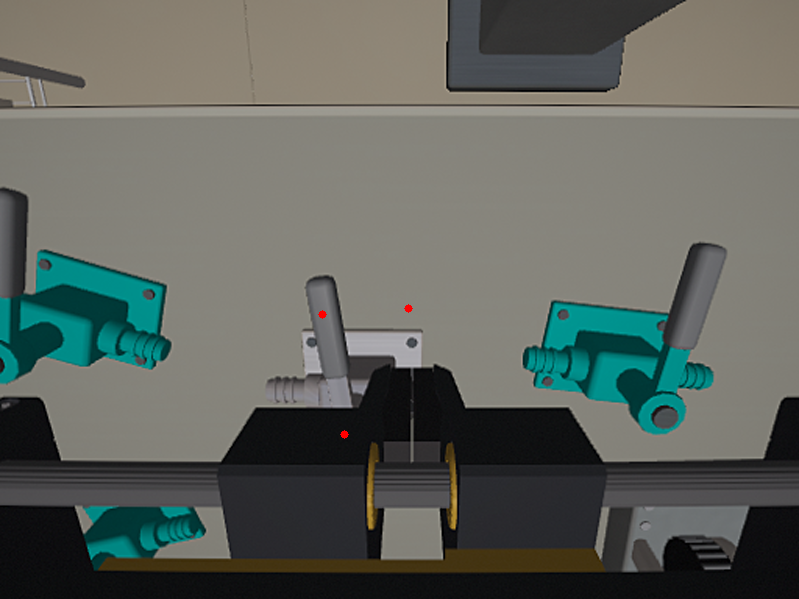

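```bash
python3 - <<'E'
from h import *
d=cam("wrist")
for u,v,z in((319,282,85),(329,328,85),(338,372,85),(304,330,5),(421,330,5)):print(atz(d,u/1.56,v/1.56,z).round(1))
E
```

```text
[ 377.8 -296.2   85. ]
[ 403.8 -292.3   85. ]
[ 430.4 -288.7   85. ]
[ 436.8 -327.4    5. ]
[ 436.2 -240.5    5. ]
```

The wrist view puts the steel lever from (319,282) to (338,372). That gives an axis near (471,-283) and a lever angle of about 0.14 rad. The descent spot beside it is clear, so I go down and sweep.

Call:
{"method": "servo_tool", "body": {
  "targets": [1,-0.06,-0.09,2.0,-0.04,0.05,0,1,-0.06,-0.09,3.84,-0.04,0.05,0,1,-0.06,-0.09,3.84,-0.04,0.05,0,1,-0.06,-0.09,3.84,-0.04,0.05,0]
}}

```text
t: 14.82
tool_pos: [397.9, -249.9, 94.5]
tcp_rot: [[-1.0, -0.003, 0.0], [-0.003, 1.0, -0.0], [-0.0, -0.0, -1.0]]
ft_force: [0.2, 0.2, -0.0]
gripper_width: 0.3
gripper_force: 0.0
```

Call:
{"method": "servo_tool", "body": {
  "targets": [1,0,-0.7,0,0,0,0,1,0,-1.2,0,0,0,0,1,0.02,-1.7,0,0,0,0,1,-0.15,-2.2,0,0,0,0,1,-0.35,-2.7,0,0,0,0,1,-0.62,-3.15,0,0,0,0,1,-1.0,-3.5,0,0,0,0,1,-1.4,-3.8,0,0,0,0]
}}

```text
t: 15.82
tool_pos: [432.2, -345.6, 92.8]
tcp_rot: [[-1.0, -0.001, -0.002], [-0.001, 1.0, 0.001], [0.002, 0.001, -1.0]]
ft_force: [-1.5, 1.4, 0.0]
gripper_width: 0.4
gripper_force: 0.8
```

```bash
python3 goal.py 0 454.5 -353 93 457.5 -353 93
```

```text
pos [ 432.2 -345.6   92.8] q [ 0.76  0.63 -0.22  1.89  0.22  0.64  1.98] turn [ 0.   -0.01  0.01]
[ 454.5 -353.    93. ] [-0.89 -0.3  -0.01]
[ 457.5 -353.    93. ] [-1.01 -0.3  -0.01]
```

Call:
{"method": "servo_tool", "body": {
  "targets": [1,-0.3,-0.15,0,0,0,0,1,-0.6,-0.25,0,0,0,0,1,-0.85,-0.3,0,0,0,0,1,-1.0,-0.3,0,0,0,0,1,-1.0,-0.3,0,0,0,0,1,-1.0,-0.3,0,0,0,0]
}}

```text
t: 16.58
tool_pos: [451.3, -352.3, 92.3]
tcp_rot: [[-1.0, 0.0, -0.012], [0.0, 1.0, 0.003], [0.012, 0.003, -1.0]]
ft_force: [-14.8, 3.7, 9.2]
gripper_width: 0.4
gripper_force: 7.5
```

The stop is felt at about 15 N. I back off, lift and swing clear.

Call:
{"method": "servo_tool", "body": {
  "targets": [1,0.6,-0.1,0,0,0,0,1,1.2,-0.1,0,0,0,0,1,1.2,-0.1,-2.0,0,0,0,1,1.2,-0.1,-4.0,0,0,0,1,1.2,1.5,-6.0,0,0,0,1,1.0,4.0,-7.5,0,0,0,1,1.0,6.2,-7.5,0,0,0,1,0.5,8.5,-7.5,0,0,0]
}}

```text
t: 17.58
tool_pos: [444.0, -139.0, 281.7]
tcp_rot: [[-1.0, 0.0, 0.001], [0.0, 1.0, -0.001], [-0.001, -0.001, -1.0]]
ft_force: [1.4, -0.3, -0.0]
gripper_width: 0.4
gripper_force: 0.0
```

Call:
{"method": "servo_tool", "body": {
  "targets": [1,0,2.2,0,0,0,0,1,0,4.4,0,0,0,0,1,0,6.6,0,0,0,0,1,0,8.8,0,0,0,0,1,0,11,0,0,0,0,1,0,13,0,0,0,0,1,0,13,0,0,0,0,1,0,13,0,0,0,0]
}}

```text
t: 18.58
tool_pos: [443.8, 183.9, 280.6]
tcp_rot: [[-1.0, -0.001, -0.001], [-0.001, 1.0, -0.0], [0.001, -0.0, -1.0]]
ft_force: [0.4, -0.3, -0.3]
gripper_width: 0.7
gripper_force: 0.0
```

```bash
python3 - <<'E'
from h import *
print(manip.get_state()['tool_pos'].round(0))
a=np.load("top.npz")["frame"].astype(int)
fs=[cam("top") for _ in range(4)];b=np.mean([f["frame"] for f in fs],0);t=fs[0]
D=cv2.GaussianBlur(np.abs(a-b).mean(2).astype(np.float32),(0,0),.7)
n,l,s,c=cv2.connectedComponentsWithStats((D>14).astype(np.uint8))
for i in range(1,n):
    if s[i,4]>8:
        m=l==i;sg=(b.mean(2)-a.mean(2))[m].mean();print(s[i],atz(t,*c[i],85).round(),sg.round())
# lever fit: projected rectangle at angle th, mean |change| inside
for th in(1.2,1.3,1.4,1.45,1.5,1.57,1.65):
    u=np.array([-np.cos(th),-np.sin(th)]);v=np.array([u[1],-u[0]]);q=[]
    for r in np.linspace(50,96,20):
        for w in(-5,0,5):
            p=proj(t,[*(np.array([471,-283])+r*u+w*v),90]);q.append(cv2.getRectSubPix(D,(1,1),tuple(map(float,p)))[0,0])
    print(th,np.mean(q).round(1))
E
```

```text
[444. 184. 281.]
[200 169   7   8  51] [640.  84.  85.] 27.0
[233 176   9   5  38] [619. -37.  85.] 45.0
[217 178   9  18 115] [584.  21.  85.] 11.0
[199 180   9  12  76] [591.  84.  85.] -27.0
[234 183   8   7  50] [589. -38.  85.] -50.0
[    0   191   257   193 18504] [156. 340.  85.] 15.0
[314 216   6   2  12] [ 474. -314.   85.] 20.0
[325 217  12   3  19] [ 466. -365.   85.] -20.0
[308 225   8  21 119] [ 410. -293.   85.] 22.0
[258 375   7   9  27] [ -62. -102.   85.] -24.0
1.2 4.2
1.3 4.8
1.4 8.2
1.45 10.3
1.5 11.5
1.57 11.0
1.65 7.4
```

```bash
python3 -c "
from workcell import manip
print(manip.sign_off())"
```

```text
the job is handed in; nothing more can be done
None
```

I set the wheels to 5-1-3 (confirmed by camera), then swung the steel valve's lever to its open stop (felt at about 15 N; the camera fit gives about 1.53 rad). The overhead image shows no bystander moved where the arm isn't blocking the view. The job is handed in; sign-off gave no verdict.

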